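Put the balance weights back in their block by size

TASK

After the balance check the weights were left in a muddle: the two smallest stand in the block's two biggest wells and the two biggest on the table. Put all four weights in the wooden block in order of size, the biggest in the biggest well and so on down to the smallest in the smallest, each standing upright on the floor of its well. Do not knock any weight over, and leave the dye bottle, the cup and the marker where they are.

Things in the scene. Friction and masses are not known exactly. Their poses are not given: they have to be found in the camera images.
- block: fixed wooden block 198 x 70 x 22 mm, any heading. Origin: centre of underside; x runs along the row of wells from biggest to smallest, z up. Round wells on the centre line (y = 0), 9 mm deep (floor 13 mm above table), 3 mm chamfer: 46 mm wide at x = -63 mm (for 500 g), 36 at -10 (200 g), 30 at +35 (100 g), 26 at +75 (50 g). The two small wells start empty.
- weight_500: 500 g stainless-steel knob weight: upright cylinder 38 mm across and 44 mm high, above it a neck 22 mm across and a flat round knob 34 mm across; 64 mm high over all, the biggest; at the start on the table to the left of the block. Loose, standing upright. Origin: centre of its underside, z up (its yaw means nothing).
- weight_200: 200 g stainless-steel knob weight: upright cylinder 28 mm across and 33 mm high, above it a neck 16 mm across and a flat round knob 25 mm across; 47 mm high over all, second biggest; at the start on the table to the left of the block. Loose, standing upright. Origin: centre of its underside, z up (its yaw means nothing).
- weight_100: 100 g stainless-steel knob weight: upright cylinder 22 mm across and 27 mm high, above it a neck 13 mm across and a flat round knob 20 mm across; 38 mm high over all, second smallest; at the start upright on the floor of one of the block's two largest wells, which is not its own. Loose, standing upright. Origin: centre of its underside, z up (its yaw means nothing).
- weight_50: 50 g stainless-steel knob weight: upright cylinder 18 mm across and 21 mm high, above it a neck 10 mm across and a flat round knob 16 mm across; 30 mm high over all, the smallest; at the start upright on the floor of one of the block's two largest wells, which is not its own. Loose, standing upright. Origin: centre of its underside, z up (its yaw means nothing).
- bottle: bystander: brown dye bottle with white cap, 28 mm across, 65 mm high, standing loose. Origin: centre of its underside.
- cup: bystander: empty translucent plastic cup, 74 mm across, 88 mm high, standing loose beyond the block. Origin: centre of its underside.
- marker: bystander: red and white marker pen, 13 mm thick, 141 mm long along its y, lying loose near the table's front edge. Origin: centre of its underside.
There are look-alikes about, which are no part of the job. What is shaped like the weight_500 but blue is not meant.

How it is judged:
At the end, for the whole second after the job is handed in: Each weight stands upright (within 0.08 rad) and at rest on the floor of its own well (within 4 mm in height), its axis within 8 mm of the well's along and across the row: 500, 200, 100, 50 g from the biggest well to the smallest (x of weight_500 in the frame of block between -0.071 and -0.055 m and y of weight_500 in the frame of block between -0.008 and 0.008 m and z of weight_500 in the frame of block between 0.009 and 0.017 m and angle between each of weight_500, weight_200, weight_100, weight_50's own z axis and vertical below 0.08 rad and linear speed of each of weight_500, weight_200, weight_100, weight_50 below 0.02 m/s and angular speed of each of weight_500, weight_200, weight_100, weight_50 below 0.3 rad/s and x of weight_200 in the frame of block between -0.018 and -0.002 m and y of weight_200 in the frame of block between -0.008 and 0.008 m and z of weight_200 in the frame of block between 0.009 and 0.017 m and x of weight_100 in the frame of block between 0.027 and 0.043 m and y of weight_100 in the frame of block between -0.008 and 0.008 m and z of weight_100 in the frame of block between 0.009 and 0.017 m and x of weight_50 in the frame of block between 0.067 and 0.083 m and y of weight_50 in the frame of block between -0.008 and 0.008 m and z of weight_50 in the frame of block between 0.009 and 0.017 m); the robot touches nothing.
It fails at once if the bottle is moved more than 30 mm (distance of bottle from where it was at the start of the episode above 0.03 m).
It fails at once if the cup is moved more than 30 mm (distance of cup from where it was at the start of the episode above 0.03 m).
It fails at once if the marker is moved more than 30 mm (distance of marker from where it was at the start of the episode above 0.03 m).
It fails at once if a weight is knocked over (tilted more than 0.8 rad) (angle between any of weight_500, weight_200, weight_100, weight_50's own z axis and vertical above 0.8 rad).
It also fails if it takes over 99 s, if anything falls off the work surface, if the arm or the gripper's body presses on something with over 40 N, if the wrist force passes 120 N, or if a joint passes its speed limit or range.

ROBOT

A 7-joint arm with a two-finger parallel gripper is mounted at the origin on a cart in front of the work surface, level with it; the furniture and walls round the work are solid. World frame = base frame: x ahead of the robot, y to its left, z up, the work surface at z = 0. Lengths are in m, angles in rad, forces in N, time in s.
With the tool pointing down it reaches from about 0.4 to 0.85 m from the base axis. Payload 10.4 kg.
Tool frame: the origin (TCP) lies on the centre line of the jaws, within the pads' length; the fingertips stand 17 mm ahead of it and the grasp point (between the pads) lies 2 mm behind it; z points along the fingers, y is the line along which they close (so a half turn about z gives the same grasp; the last joint's range is limited). The gripper opens to 85 mm and grips with 20 to 120 N. Pads are 22 mm wide; open, the fingers measure 114 mm over their backs; the gripper's body (76 mm by 85 mm) begins 54 mm behind the grasp point. The pads swing forward as they close: fully open they stand 13 mm farther back than shut.
Start: joints at [-1.259, 0.332, -0.065, 1.46, 0.022, 1.35, -0.088], TCP at [0.205, 0.59, 0.248] pointing down, gripper open.
Joint ranges: [-2.6, 2.6], [-0.5, 2.12], [-1.47, 1.34], [0.16, 2.42], [-1.27, 4.41], [0.06, 2.06], [-2.6, 2.6]. Speed limits (rad/s): [2.22, 2.22, 2.79, 2.79, 3.14, 3.14, 3.14].

INTERFACE

Orientations are given as a unit quaternion [x, y, z, w].
In Python, from workcell import get_obs, optics, job gives the robot as it stands. The module is installed in compiled form; this text tells all that it offers.
- The arm moves only by the tool send_rows, never from a script. Its argument "plan" is a list that holds one entry, the list of rows, each a list of 7 numbers: the turn, a rotation vector about the tool's x, y, z in units of 1.5 rad (1.0 is 1.5 rad), then the shift along the tool's x, y, z in units of 20 cm (1.0 is 20 cm), then the opening, from 0 (shut) to 1 (fully open). A call has 1 to 20 rows; each row shifts and turns the commanded pose from where the row before left it, along the tool's axes as they then stand; what a row does not reach is not made up. A row lasts 1/12 s, in which the tool goes at most 41.7 mm and 7.16 degrees, less where a joint would pass 70% of its speed; a pose out of reach is approached as far as the arm can. A call with a number of a shift or a turn outside -1 to 1 is refused whole. A call with a gripper value outside its range is refused whole. The fingers move at their own pace and stop on an object; "squeeze" is the grip in N (left out, the last holds). Time passes only in rows, so rows that do not move let the fingers close. It gives the time, the measured TCP pose, the force, the opening and the grip force at its end, in the units of the state.
- get_obs(): the state, without advancing time (a new reading comes with each control period).
- optics.camera(name): name is "side" or "top"; returns the picture (480x640x3 uint8, red, green, blue); there is no depth.
- optics.get_calibration(name): a dict with "intrinsics" (3x3 intrinsics, pixels), "world_from_camera" (4x4, takes a point from camera to world coordinates). Camera axes: x right, y up, looking along -z (the intrinsics and any distortion apply to the point x, -y, -z); pixel columns grow to the right and rows downward; lengths in m; the calibration is good to about 2 mm. A picture is of the moment at which its call begins. get_calibration takes no time and is no camera call.
- job.hand_in(): hands the job in; it is judged then, once.
The state is a dict: "clock": time; "joint_pos": joint angles; "joint_velocities": joint speeds; "tau": joint torques, N m; "position": TCP position; "ee_rot": TCP orientation; "ft_force": force on the tool from outside, world axes, zero at the start; "torque": the same for the moment, N m; "grip_width": opening from 0.0 (shut) to 1.0 (fully open); "grasp_force": force on a finger pad.
Only numpy, scipy, OpenCV 4.12 (cv2) and the standard library are available. Lean on these libraries where they do the work, as an engineer would, in place of code of your own. Each camera call takes 0.05 s, during which the arm holds its last target. There are 200 camera calls.

## Working session

There is one attempt and no reset: what is moved stays moved. The work goes in short steps, Python scripts to look and compute and a tool call to move; the robot and the scene stay as the last step left them, time stands still between calls to the robot, and variables do not carry over. Pictures are saved under pics/ and viewed, at most 14 in all, crops included, and the job is handed in when it is done.

Besides the shell and the picture viewer there is one more tool, called after "Call:" as name(argument=value, ...) on one line, values as JSON. send_rows: Moves the arm, as the interface text tells. Its arguments: {"type":"object","properties":{"plan":{"type":"array"},"squeeze":{"type":"number"}},"required":["plan"]}

```bash
mkdir -p pics
python3 - <<'E'
from workcell import get_obs, optics
import cv2
for n in("side","top"):
    cv2.imwrite(f"pics/{n}0.png",optics.camera(n)[:,:,::-1]); c=optics.get_calibration(n); print(n,c)
print(get_obs())
E
```

```text
side {'intrinsics': array([[529.79035987,   0.        , 313.53718828],
       [  0.        , 529.79035987, 242.70282179],
       [  0.        ,   0.        ,   1.        ]]), 'world_from_camera': array([[-0.99618547, -0.06839604,  0.05418947,  0.59391823],
       [ 0.08431442, -0.59443028,  0.79971477,  0.75657221],
       [-0.02248546,  0.80123319,  0.59792958,  0.60359577],
       [ 0.        ,  0.        ,  0.        ,  1.        ]])}
top {'intrinsics': array([[499.92878274,   0.        , 324.37040312],
       [  0.        , 499.92878274, 241.57902551],
       [  0.        ,   0.        ,   1.        ]]), 'world_from_camera': array([[-0.02051543,  0.98880757, -0.14777927,  0.3973435 ],
       [-0.9995952 , -0.02320038, -0.01646772,  0.02262413],
       [-0.01971194,  0.14738161,  0.98888326,  1.14365249],
       [ 0.        ,  0.        ,  0.        ,  1.        ]])}
{'clock': 0.1, 'joint_pos': array([-1.25860425,  0.33276726, -0.06468846,  1.46083909,  0.02162125,
        1.3499047 , -0.08845643]), 'joint_velocities': array([-0.00172303, -0.00148984, -0.00034349, -0.0024765 ,  0.00042378,
        0.00097715, -0.00115084]), 'tau': array([ 1.70875792e-03, -6.26739979e+01,  4.92280663e-02, -3.92431784e+01,
        1.63084612e-02,  6.96478135e-03, -3.26776285e-05]), 'position': array([0.20527163, 0.59000409, 0.24763003]), 'ee_rot': array([ 1.66587637e-01,  9.86026463e-01, -6.08065194e-04, -6.20887017e-05]), 'ft_force': array([-0.05900675,  0.61718168, -0.11059609]), 'torque': array([-0.03811765, -0.01539089,  0.02576206]), 'grasp_force': 0.0, 'grip_width': 0.9966128097775637}
```

View pics/side0.png

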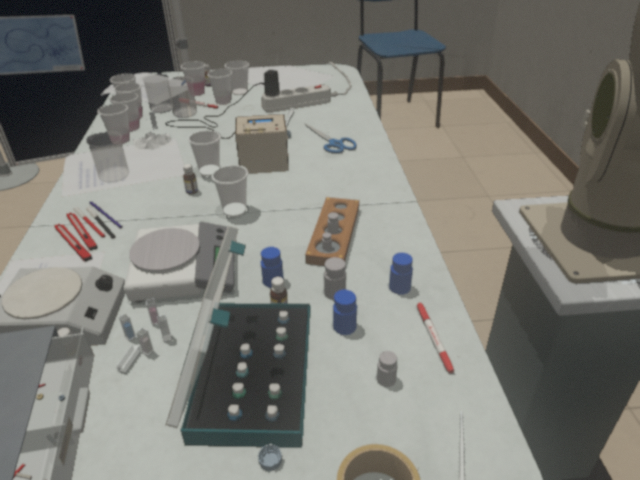

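View pics/top0.png

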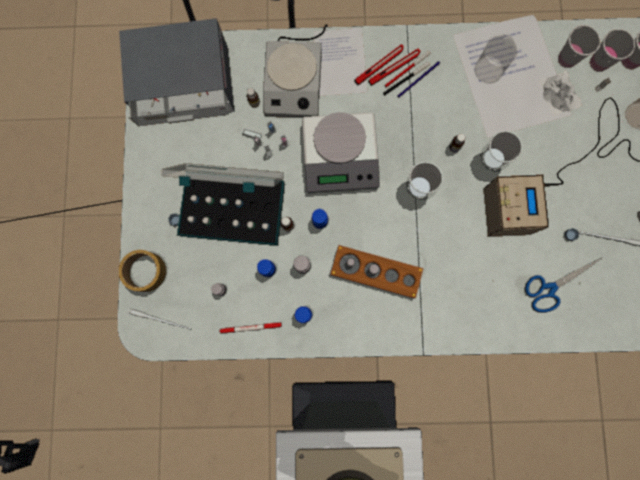

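Candidates for weight_500: the grey one at top (302,264) / side (335,278). The blue ones at top (266,268), (319,218) and (304,315) have the same shape but the wrong colour. weight_200 is the small grey one at top (219,290) / side (387,368). I'll confirm this in enlarged crops.

Run:
```python
import cv2
t=cv2.imread("pics/top0.png")[200:340,200:430]; s=cv2.imread("pics/side0.png")[190:390,290:420]
cv2.imwrite("pics/tc.png",cv2.resize(t[30:110,120:230],None,fx=7,fy=7,interpolation=2))
cv2.imwrite("pics/tw.png",cv2.resize(t[10:140,0:125],None,fx=4.5,fy=4.5,interpolation=2))
cv2.imwrite("pics/sc.png",cv2.resize(s[:85,:],None,fx=6,fy=6,interpolation=2))
cv2.imwrite("pics/sw.png",cv2.resize(s[60:200],None,fx=4,fy=4,interpolation=2))
```

```text
(no output)
```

View pics/tc.png

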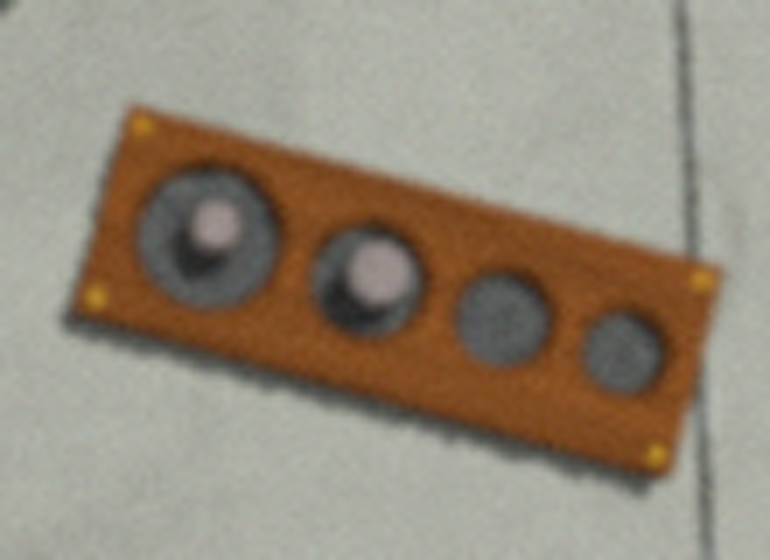

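View pics/tw.png

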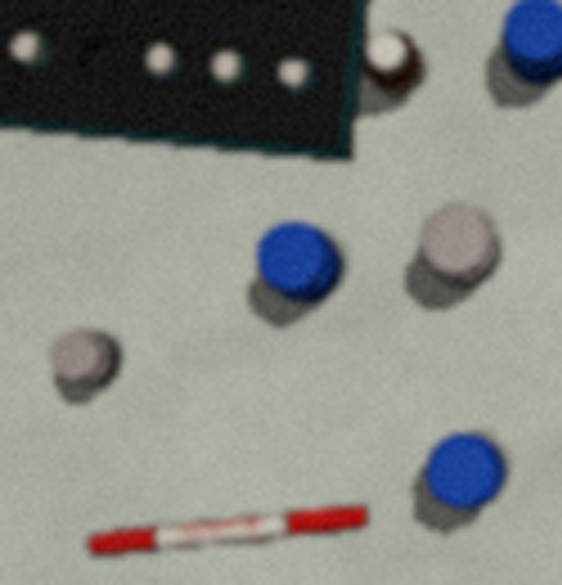

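View pics/sc.png

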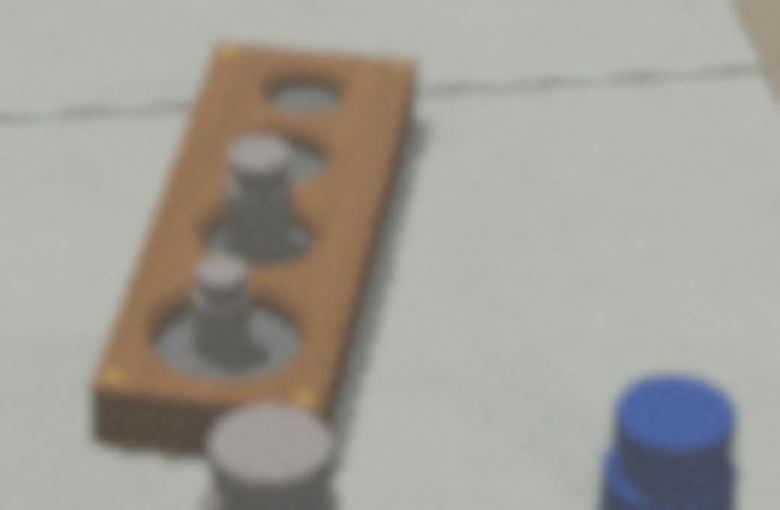

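View pics/sw.png

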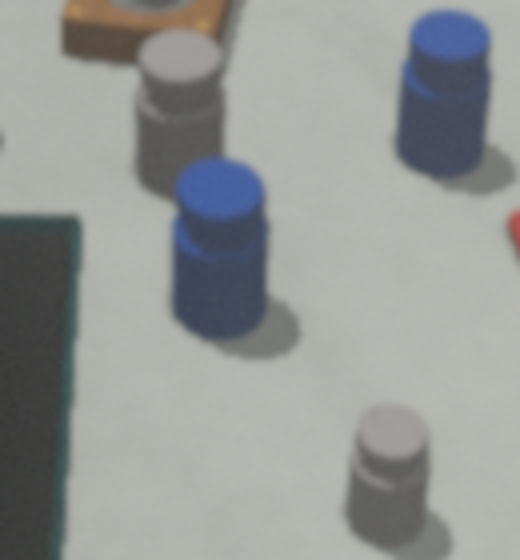

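Top crop: the four wells run at crop (208,237), (369,280), (504,318) and (624,352). The 50 g (216,223) is in the biggest well and the 100 g (377,275) in the second. The grey 500 g has its knob at tw (459,244) / sw (180,55), clearly not blue. The 200 g is at tw (83,356) / sw (391,432). Next I triangulate.

```bash
cat > h.py <<'E'
import numpy as np, cv2
from scipy.optimize import least_squares
from workcell import get_obs, optics
CAL={n:optics.get_calibration(n) for n in("top","side")}
def proj(n,P):
    c=CAL[n];T=np.linalg.inv(c["world_from_camera"]);q=np.atleast_2d(P)@T[:3,:3].T+T[:3,3]
    q=q*[1,-1,-1];k=q@c["intrinsics"].T;return k[:,:2]/k[:,2:]
def full(p,o,s): return (np.array(p,float)+.5)/s-.5+o
def tri(a,b):
    return least_squares(lambda P:np.r_[(proj("top",P)[0]-a),(proj("side",P)[0]-b)],[.5,.1,.03])
def ray(n,p,z):
    return least_squares(lambda q:(proj(n,[q[0],q[1],z])[0]-p),[.5,.1]).x
W=np.array([-.063,-.010,.035,.075])
E
cat > m.py <<'E'
from h import *
tc=lambda p:full(p,(320,230),7); tw=lambda p:full(p,(200,210),4.5)
sc=lambda p:full(p,(290,190),6); sw=lambda p:full(p,(290,250),4)
for n,a,b in[("50",tc((216,223)),sc((221,269))),("100",tc((377,275)),sc((259,154))),("500",tw((459,244)),sw((180,55))),("200",tw((83,356)),sw((391,432))),
 ("blueA",tw((300,262)),sw((221,187))),("blueB",tw((465,472)),sw((451,37))),("w50",tc((624,352)),sc((303,94))),("cornerFarLeft",tc((132,103)),sc((97,388))),("cornerFR",tc((722,267)),sc((218,44))),("cornerNR",tc((668,478)),sc((415,62)))]:
    r=tri(a,b);print(n,r.x.round(4),"res",r.fun.round(1))
top=[tc(p) for p in[(208,237),(369,280),(504,318),(624,352)]]
for i,p in enumerate(top):print("well",i,ray("top",p,.022).round(4))
def mod(q):
    x,y,t=q;c,s=np.cos(t),np.sin(t)
    loc=np.array([[w,0] for w in W]+[[-.099,.035],[.099,.035],[.099,-.035]])
    return np.c_[loc@np.array([[c,s],[-s,c]])+[x,y],np.full(7,.022)]
obs_t=np.array(top+[tc((132,103)),tc((722,267)),tc((668,478))])
obs_s=np.array([sc((97,388)),sc((218,44)),sc((415,62)),sc((303,94))])
f=lambda q:np.r_[(proj("top",mod(q))-obs_t).ravel(),(proj("side",mod(q)[[4,5,6,3]])-obs_s).ravel()]
r=least_squares(f,[.5,.0,-1.7]);print("block",r.x.round(4),r.fun.round(1).reshape(-1,2).tolist());print(mod(r.x)[:4].round(4))
E
python3 m.py
```

```text
50 [ 0.5172 -0.0159  0.0425] res [ 0.1 -0.5  0.4  0. ]
100 [ 0.4995 -0.0657  0.0496] res [ 0.1 -0.7  0.6  0.1]
500 [0.5139 0.0908 0.0606] res [ 0.2 -1.2  0.9  0.1]
200 [0.4639 0.2777 0.0404] res [ 0.2 -0.7  0.4  0. ]
blueA [0.5074 0.1682 0.0582] res [ 0.3 -1.3  0.9  0.1]
blueB [0.403  0.0897 0.0594] res [ 0.1 -0.4  0.3  0. ]
w50 [ 0.4755 -0.1462  0.0187] res [ 0.1 -0.5  0.5  0.1]
cornerFarLeft [0.558  0.0096 0.0206] res [-0.   0.1 -0.1 -0. ]
cornerFR [ 0.5014 -0.1784  0.0207] res [ 0.1 -0.3  0.3  0. ]
cornerNR [ 0.4352 -0.1581  0.021 ] res [ 0.1 -0.6  0.6  0.1]
well 0 [ 0.5139 -0.0138]
well 1 [ 0.4989 -0.065 ]
well 2 [ 0.4857 -0.1077]
well 3 [ 0.474  -0.1455]
block [ 0.4964 -0.0736 -1.8602] [[-0.2, -0.2], [-0.4, -0.1], [-0.2, -0.3], [-0.0, -0.4], [-0.7, -0.1], [0.2, -0.5], [0.4, -0.4], [-0.1, -0.1], [0.2, -0.5], [0.9, -0.5], [0.8, -1.1]]
[[ 0.5144 -0.0133  0.022 ]
 [ 0.4992 -0.064   0.022 ]
 [ 0.4864 -0.1072  0.022 ]
 [ 0.475  -0.1455  0.022 ]]
```

Call:
send_rows(plan=[[[0,0,0.0508,-0.19,0,0,0.2],[0,0,0.0508,-0.19,0,0,0.2],[0,0,0.0508,-0.19,0,0,0.2],[0,0,0.0508,-0.19,0,0,0.2],[0,0,0.0508,-0.19,0,0,0.2],[0,0,0.0508,-0.19,0,0,0.2],[0,0,0.0508,-0.19,0,0,0.2],[0,0,0.0508,-0.19,0,0,0.2],[0,0,0.0508,-0.19,0,0,0.2],[0,0,0.0508,-0.19,0,0,0.2],[0,0,0.0508,-0.19,0,0,0.2],[0,0,0.0508,-0.19,0,0,0.2],[0,0,0.0508,-0.19,0,0,0.2],[0,0,0.0508,-0.19,0,0,0.2],[0,0,0.0508,-0.19,0,0,0.2],[0,0,0.0508,-0.19,0,0,0.2],[0,0,0.0508,-0.19,0,0,0.2],[0,0,0.0508,-0.19,0,0,0.2],[0,0,0.0508,-0.19,0,0,0.2],[0,0,0.0508,0,0,0,0.2]]], squeeze=30)

```text
clock: 1.77
position: [0.5499, 0.0178, 0.2486]
ee_rot: [0.806, 0.593, -0.001, 0.001]
ft_force: [-0.1, -1.1, 1.1]
grip_width: 0.2
grasp_force: 0.0
```

```bash
cat >> h.py <<'E'
from scipy.spatial.transform import Rotation as R
B=np.array([.4964,-.0736]);T=-1.8602
ROT=R.from_matrix(np.array([[-np.cos(T),-np.sin(T),0],[-np.sin(T),np.cos(T),0],[0,0,-1.]]).T)
def go(x,y,z):
    o=get_obs();r=R.from_quat(o["ee_rot"])
    print("clk %.2f"%o["clock"],"pos",o["position"].round(4),"turn",((r.inv()*ROT).as_rotvec()/1.5).round(4),
     "shift after turn",(ROT.inv().apply(np.array([x,y,z])-o["position"])/.2).round(4),"F",o["ft_force"].round(1),"grip",round(o["grip_width"],3),round(o["grasp_force"],1))
E
python3 - <<'E'
from h import *
go(.5172,-.0159,.13)
i=optics.camera("side"); p=proj("side",get_obs()["position"])[0];print(p, proj("side",get_obs()["position"]-[0,0,.017])[0])
cv2.imwrite("pics/g1.png",i[:,:,::-1])
E
```

```text
clk 1.77 pos [0.5499 0.0178 0.2486] turn [ 0.0005  0.0015 -0.0086] shift after turn [-0.2083 -0.1087  0.5928] F [-0.1 -1.1  1.1] grip 0.2 0.0
[306.57351605 140.28587984] [306.90995607 150.45091964]
```

```bash
python3 -c "
import cv2
i=cv2.imread('pics/g1.png')[70:200,230:390];cv2.imwrite('pics/g1c.png',cv2.resize(i,None,fx=4.5,fy=4.5,interpolation=2))"
```

```text
(no output)
```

View pics/g1c.png

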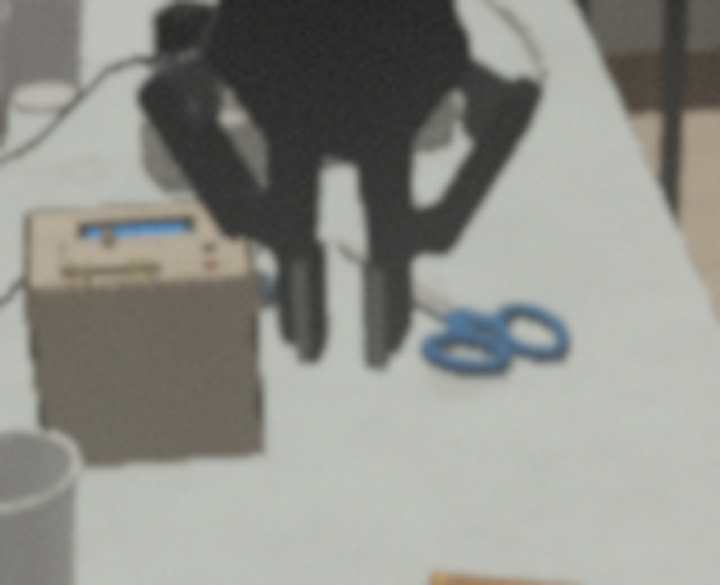

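The shut fingertips appear at row 150, which matches the predicted 150.4, and the gap is centred on the predicted column. So the 17 mm tip reach holds, and camera and robot agree. On to the 50 g.

Call:
send_rows(plan=[[[0,0,-0.0086,0,0,0,0.5],[0,0,0,-0.104,-0.055,0.1,0.5],[0,0,0,-0.104,-0.055,0.1,0.5],[0,0,0,0,0,0.13,0.5],[0,0,0,0,0,0.13,0.5],[0,0,0,0,0,0.13,0.5],[0,0,0,0,0,0.1,0.5],[0,0,0,0,0,0,0.5],[0,0,0,0,0,0,0.5]]])

```text
clock: 2.57
position: [0.5179, -0.006, 0.1098]
ee_rot: [0.796, 0.605, -0.001, -0.0]
ft_force: [0.6, -0.0, 1.3]
grip_width: 0.499
grasp_force: 0.0
```

Run:
```python
from h import *
go(.5172,-.0159,.043)
```

```text
clk 2.57 pos [ 0.5179 -0.006   0.1098] turn [-0.0013  0.0007  0.012 ] shift after turn [-0.0486  0.0108  0.334 ] F [ 0.6 -0.   1.3] grip 0.499 0.0
```

Call:
send_rows(plan=[[[0,0,0.012,0,0,0,0.5],[0,0,0,-0.0486,0.0108,0,0.5],[0,0,0,0,0,0.1,0.5],[0,0,0,0,0,0.1,0.5],[0,0,0,0,0,0,0.5],[0,0,0,0,0,0,0.5],[0,0,0,0,0,0,0.5]]])

```text
clock: 3.15
position: [0.5185, -0.0172, 0.0718]
ee_rot: [0.803, 0.596, 0.001, 0.0]
ft_force: [-0.0, -0.0, 0.7]
grip_width: 0.501
grasp_force: 0.0
```

Run:
```python
from h import *
go(.5172,-.0159,.043)
```

```text
clk 3.15 pos [ 0.5185 -0.0172  0.0718] turn [ 0.001  -0.0005 -0.0025] shift after turn [ 0.0042 -0.0078  0.1439] F [-0.  -0.   0.7] grip 0.501 0.0
```

Call:
send_rows(plan=[[[0,0,0,0.004,-0.008,0.07,0.5],[0,0,0,0,0,0.074,0.5],[0,0,0,0,0,0,0.5],[0,0,0,0,0,0,0.35],[0,0,0,0,0,0,0.25],[0,0,0,0,0,0,0.15],[0,0,0,0,0,0,0],[0,0,0,0,0,0,0],[0,0,0,0,0,0,0],[0,0,0,0,0,0,0],[0,0,0,0,0,0,0]]], squeeze=25)

```text
clock: 4.07
position: [0.5172, -0.0157, 0.0429]
ee_rot: [0.803, 0.596, 0.001, 0.0]
ft_force: [-1.4, 0.5, 7.5]
grip_width: 0.192
grasp_force: 24.3
```

Run:
```python
from h import *
go(.5172,-.0159,.043)
```

```text
clk 4.07 pos [ 0.5172 -0.0157  0.0429] turn [ 0.0011 -0.0007 -0.0026] shift after turn [-0.0011  0.0002 -0.0005] F [-1.4  0.5  7.5] grip 0.192 24.3
```

Call:
send_rows(plan=[[[0,0,0,0,0,-0.03,0],[0,0,0,0,0,-0.06,0],[0,0,0,0,0,-0.09,0],[0,0,0,0,0,-0.09,0],[0,0,0,0,0,-0.09,0],[0,0,0,0,0,0,0],[0,0,0,0,0,0,0]]])

```text
clock: 4.65
position: [0.5171, -0.0155, 0.1152]
ee_rot: [0.803, 0.596, 0.001, 0.0]
ft_force: [0.3, -0.1, 0.1]
grip_width: 0.19
grasp_force: 24.4
```

Run:
```python
from h import *
go(.475,-.1455,.115)
i=optics.camera("side")
cv2.imwrite("pics/g2.png",cv2.resize(i[130:270,270:410,::-1],None,fx=4,fy=4,interpolation=2))
```

```text
clk 4.65 pos [ 0.5171 -0.0155  0.1152] turn [ 0.0017 -0.0012 -0.0024] shift after turn [-0.6829 -0.0165  0.0009] F [ 0.3 -0.1  0.1] grip 0.19 24.4
```

View pics/g2.png

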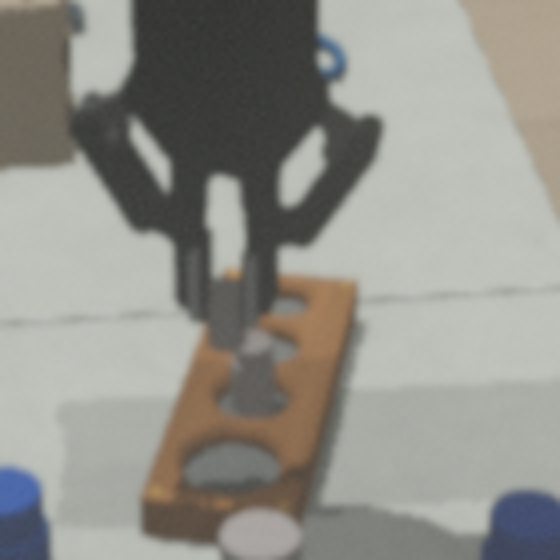

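The weight hangs upright in the jaws (crop (225,310)), the big well is empty and the 100 g is untouched. Carrying it to the smallest well.

Call:
send_rows(plan=[[[0,0,0,-0.083,-0.0015,0,0],[0,0,0,-0.12,-0.003,0,0],[0,0,0,-0.12,-0.003,0,0],[0,0,0,-0.12,-0.003,0,0],[0,0,0,-0.12,-0.003,0,0],[0,0,0,-0.12,-0.003,0,0],[0,0,0,0,0,0.08,0],[0,0,0,0,0,0.08,0],[0,0,0,0,0,0,0],[0,0,0,0,0,0,0],[0,0,0,0,0,0,0]]])

```text
clock: 5.62
position: [0.4737, -0.1454, 0.0818]
ee_rot: [0.803, 0.596, -0.0, -0.0]
ft_force: [0.4, 0.2, -0.5]
grip_width: 0.186
grasp_force: 24.5
```

Run:
```python
from h import *
go(.475,-.1455,.0435)
```

```text
clk 5.62 pos [ 0.4737 -0.1454  0.0818] turn [-0.0002  0.0002 -0.0022] shift after turn [0.0011 0.0062 0.1914] F [ 0.4  0.2 -0.5] grip 0.186 24.5
```

Call:
send_rows(plan=[[[0,0,0,0.001,0.006,0.05,0],[0,0,0,0,0,0.05,0],[0,0,0,0,0,0.03,0],[0,0,0,0,0,0.03,0],[0,0,0,0,0,0.02,0],[0,0,0,0,0,0.01,0],[0,0,0,0,0,0,0],[0,0,0,0,0,0,0]]])

```text
clock: 6.28
position: [0.4749, -0.1457, 0.0435]
ee_rot: [0.803, 0.596, 0.0, 0.0]
ft_force: [-0.1, 0.2, -0.1]
grip_width: 0.189
grasp_force: 24.5
```

Run:
```python
from h import *
go(.475,-.1455,.0435)
```

```text
clk 6.28 pos [ 0.4749 -0.1457  0.0435] turn [ 0.     -0.     -0.0026] shift after turn [ 0.0012 -0.0001 -0.0001] F [-0.1  0.2 -0.1] grip 0.189 24.5
```

Call:
send_rows(plan=[[[0,0,0,0,0,0.003,0.22],[0,0,0,0,0,0,0.25],[0,0,0,0,0,0,0.3],[0,0,0,0,0,0,0.4],[0,0,0,0,0,0,0.45],[0,0,0,0,0,-0.05,0.45],[0,0,0,0,0,-0.12,0.45],[0,0,0,0,0,-0.12,0.5],[0,0,0,0,0,-0.1,0.5],[0,0,0,0.104,0.001,0,0.5],[0,0,0,0.104,0.001,0,0.5],[0,0,0,0.104,0.001,0,0.5],[0,0,0,0.104,0.001,0,0.5],[0,0,0,0,0,0.1,0.5],[0,0,0,0,0,0.06,0.5],[0,0,0,0,0,0,0.5],[0,0,0,0,0,0,0.5],[0,0,0,0,0,0,0.5]]])

```text
clock: 7.78
position: [0.5001, -0.0666, 0.0899]
ee_rot: [0.803, 0.596, 0.0, 0.0]
ft_force: [1.1, -0.8, -0.0]
grip_width: 0.502
grasp_force: 0.0
```

Run:
```python
from h import *
go(.4995,-.0657,.043)
i=optics.camera("side")
cv2.imwrite("pics/g3.png",cv2.resize(i[130:270,270:410,::-1],None,fx=4,fy=4,interpolation=2))
```

```text
clk 7.78 pos [ 0.5001 -0.0666  0.0899] turn [ 0.0007 -0.0002 -0.0029] shift after turn [ 0.0034 -0.0042  0.2347] F [ 1.1 -0.8 -0. ] grip 0.502 0.0
```

View pics/g3.png

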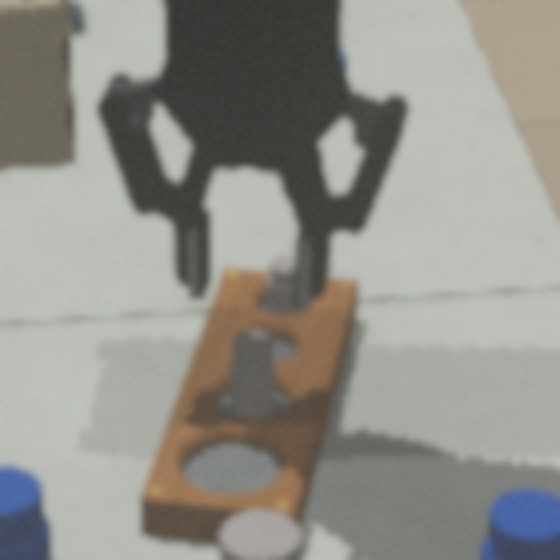

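The 50 g stands upright in the smallest well (crop (285,285)), and the jaws straddle the 100 g at (250,360). Grasping it.

Call:
send_rows(plan=[[[0,0,0,0.0034,-0.0042,0.08,0.5],[0,0,0,0,0,0.08,0.5],[0,0,0,0,0,0.075,0.5],[0,0,0,0,0,0,0.5],[0,0,0,0,0,0,0.4],[0,0,0,0,0,0,0.3],[0,0,0,0,0,0,0.15],[0,0,0,0,0,0,0],[0,0,0,0,0,0,0],[0,0,0,0,0,0,0],[0,0,0,0,0,0,0],[0,0,0,0,0,-0.03,0],[0,0,0,0,0,-0.06,0],[0,0,0,0,0,-0.09,0],[0,0,0,0,0,-0.09,0],[0,0,0,0,0,0,0],[0,0,0,0,0,0,0]]], squeeze=30)

```text
clock: 9.25
position: [0.5, -0.0652, 0.0975]
ee_rot: [0.803, 0.596, 0.001, 0.001]
ft_force: [-0.6, -0.8, -1.3]
grip_width: 0.24
grasp_force: 29.5
```

Run:
```python
from h import *
go(.4864,-.1072,.044)
```

```text
clk 9.25 pos [ 0.5    -0.0652  0.0975] turn [ 0.0017 -0.0011 -0.0024] shift after turn [-0.2206 -0.0051  0.2674] F [-0.6 -0.8 -1.3] grip 0.24 29.5
```

Call:
send_rows(plan=[[[0,0,0,-0.073,-0.0015,0,0],[0,0,0,-0.074,-0.002,0,0],[0,0,0,-0.074,-0.0015,0,0],[0,0,0,0,0,0,0],[0,0,0,0,0,0.07,0],[0,0,0,0,0,0.05,0],[0,0,0,0,0,0,0],[0,0,0,0,0,0,0],[0,0,0,0,0,0,0]]])

```text
clock: 10.0
position: [0.4854, -0.1071, 0.072]
ee_rot: [0.803, 0.596, -0.0, -0.0]
ft_force: [0.3, 0.9, 0.0]
grip_width: 0.24
grasp_force: 29.5
```

Run:
```python
from h import *
go(.4864,-.1072,.0435)
```

```text
clk 10.00 pos [ 0.4854 -0.1071  0.072 ] turn [-0.0002  0.0001 -0.0022] shift after turn [0.0009 0.0049 0.1424] F [0.3 0.9 0. ] grip 0.24 29.5
```

Call:
send_rows(plan=[[[0,0,0,0.001,0.005,0.05,0],[0,0,0,0,0,0.04,0],[0,0,0,0,0,0.03,0],[0,0,0,0,0,0.022,0],[0,0,0,0,0,0,0],[0,0,0,0,0,0,0.27],[0,0,0,0,0,0,0.3],[0,0,0,0,0,0,0.35],[0,0,0,0,0,0,0.42],[0,0,0,0,0,0,0.5],[0,0,0,0,0,-0.06,0.5],[0,0,0,0,0,-0.12,0.5],[0,0,0,0,0,-0.14,0.5],[0,0,0,0,0,-0.14,0.5],[0,0,0,0,0,-0.12,0.5],[0,0,0,0,0,0,0.7],[0,0,0,0,0,0,0.7]]])

```text
clock: 11.42
position: [0.4873, -0.1075, 0.1614]
ee_rot: [0.803, 0.596, 0.002, 0.001]
ft_force: [0.0, 0.9, -0.3]
grip_width: 0.699
grasp_force: 0.0
```

Call:
send_rows(plan=[[[0,0,0,0.14,-0.021,0,0.75],[0,0,0,0.14,-0.021,0,0.75],[0,0,0,0.14,-0.022,0,0.75],[0,0,0,0.14,-0.022,0,0.75],[0,0,0,0.14,-0.022,0,0.75],[0,0,0,0.14,-0.022,0,0.75],[0,0,0,0.148,-0.021,0,0.75],[0,0,0,0,0,0.1,0.75],[0,0,0,0,0,0.1,0.75],[0,0,0,0,0,0,0.75],[0,0,0,0,0,0,0.75],[0,0,0,0,0,0,0.75]]])

```text
clock: 12.42
position: [0.5147, 0.09, 0.1201]
ee_rot: [0.803, 0.596, -0.0, 0.0]
ft_force: [0.1, 0.1, -0.0]
grip_width: 0.751
grasp_force: 0.0
```

Run:
```python
from h import *
go(.5139,.0908,.036)
i=optics.camera("side")
cv2.imwrite("pics/g4.png",cv2.resize(i[150:310,260:420,::-1],None,fx=3.7,fy=3.7,interpolation=2))
```

```text
clk 12.42 pos [0.5147 0.09   0.1201] turn [ 0.0001  0.0001 -0.0031] shift after turn [ 0.0027 -0.005   0.4205] F [ 0.1  0.1 -0. ] grip 0.751 0.0
```

View pics/g4.png

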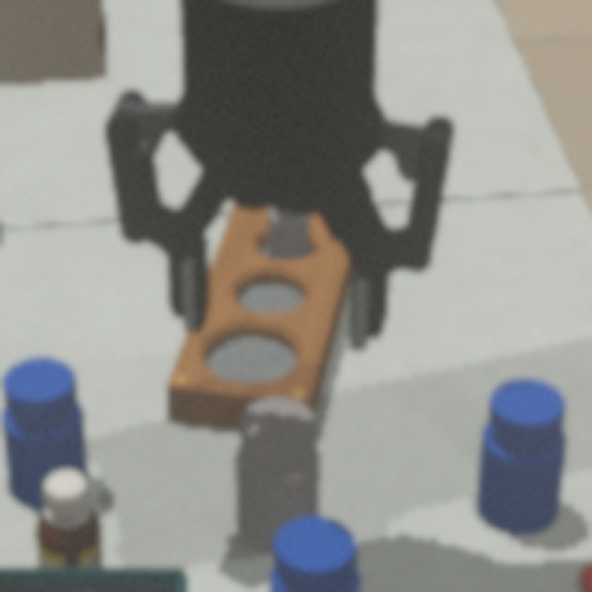

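The 100 g sits in its well (crop (290,235)), and the grey 500 g (278,470) is centred under the jaws. Descending and gripping.

Call:
send_rows(plan=[[[0,0,0,0.003,-0.005,0.1,0.75],[0,0,0,0,0,0.12,0.75],[0,0,0,0,0,0.12,0.75],[0,0,0,0,0,0.08,0.75],[0,0,0,0,0,0,0.7],[0,0,0,0,0,0,0.6],[0,0,0,0,0,0,0.5],[0,0,0,0,0,0,0.4],[0,0,0,0,0,0,0],[0,0,0,0,0,0,0],[0,0,0,0,0,0,0],[0,0,0,0,0,0,0],[0,0,0,0,0,-0.03,0],[0,0,0,0,0,-0.07,0],[0,0,0,0,0,-0.1,0],[0,0,0,0,0,-0.1,0],[0,0,0,0,0,0,0],[0,0,0,0,0,0,0]]], squeeze=55)

```text
clock: 13.97
position: [0.5144, 0.0916, 0.0966]
ee_rot: [0.803, 0.596, 0.001, 0.0]
ft_force: [-0.4, -0.8, -5.3]
grip_width: 0.426
grasp_force: 56.4
```

Run:
```python
from h import *
go(.5144,-.0133,.049)
```

```text
clk 13.97 pos [0.5144 0.0916 0.0966] turn [ 0.0012 -0.0013 -0.0024] shift after turn [-0.5027  0.1499  0.2378] F [-0.4 -0.8 -5.3] grip 0.426 56.4
```

Call:
send_rows(plan=[[[0,0,0,-0.08,0.025,0,0],[0,0,0,-0.12,0.035,0,0],[0,0,0,-0.12,0.035,0,0],[0,0,0,-0.12,0.035,0,0],[0,0,0,-0.06,0.02,0,0],[0,0,0,0,0,0,0],[0,0,0,0,0,0.05,0],[0,0,0,0,0,0.04,0],[0,0,0,0,0,0,0],[0,0,0,0,0,0,0],[0,0,0,0,0,0,0]]])

```text
clock: 14.88
position: [0.5134, -0.0125, 0.0771]
ee_rot: [0.802, 0.597, -0.0, -0.0]
ft_force: [0.1, -0.3, -4.5]
grip_width: 0.421
grasp_force: 56.1
```

Run:
```python
from h import *
go(.5144,-.0133,.049)
```

```text
clk 14.88 pos [ 0.5134 -0.0125  0.0771] turn [-0.0005  0.0002 -0.0018] shift after turn [-0.0026  0.0059  0.1406] F [ 0.1 -0.3 -4.5] grip 0.421 56.1
```

Call:
send_rows(plan=[[[0,0,0,-0.003,0.006,0.04,0],[0,0,0,0,0,0.03,0],[0,0,0,0,0,0.03,0],[0,0,0,0,0,0.02,0],[0,0,0,0,0,0.015,0],[0,0,0,0,0,0,0],[0,0,0,0,0,0,0]]])

```text
clock: 15.47
position: [0.5143, -0.014, 0.0506]
ee_rot: [0.803, 0.596, -0.0, -0.0]
ft_force: [-4.8, -0.2, 2.6]
grip_width: 0.425
grasp_force: 56.8
```

Run:
```python
from h import *
go(.5144,-.0133,.049)
```

```text
clk 15.47 pos [ 0.5143 -0.014   0.0506] turn [-0.0005 -0.0001 -0.0026] shift after turn [ 0.0037 -0.0006  0.008 ] F [-4.8 -0.2  2.6] grip 0.425 56.8
```

Call:
send_rows(plan=[[[0,0,0,0.003,0,0,0.44],[0,0,0,0,0,0,0.46],[0,0,0,0,0,0,0.5],[0,0,0,0,0,0,0.55],[0,0,0,0,0,0,0.65],[0,0,0,0,0,0,0.75],[0,0,0,0,0,-0.06,0.75],[0,0,0,0,0,-0.12,0.75],[0,0,0,0,0,-0.14,0.75],[0,0,0,0,0,-0.14,0.75],[0,0,0,0,0,-0.14,0.75],[0,0,0,0,0,0,0.75],[0,0,0,0,0,0,0.75]]])

```text
clock: 16.55
position: [0.5158, -0.0134, 0.1727]
ee_rot: [0.803, 0.596, 0.002, 0.001]
ft_force: [0.3, -0.6, -1.4]
grip_width: 0.754
grasp_force: 0.0
```

Run:
```python
from h import *
go(.4639,.2777,.16)
i=optics.camera("side")
cv2.imwrite("pics/g5.png",cv2.resize(i[150:310,260:420,::-1],None,fx=3.7,fy=3.7,interpolation=2))
```

```text
clk 16.55 pos [ 0.5158 -0.0134  0.1727] turn [ 0.0022 -0.0015 -0.0026] shift after turn [ 1.3211 -0.664   0.0634] F [ 0.3 -0.6 -1.4] grip 0.754 0.0
```

View pics/g5.png

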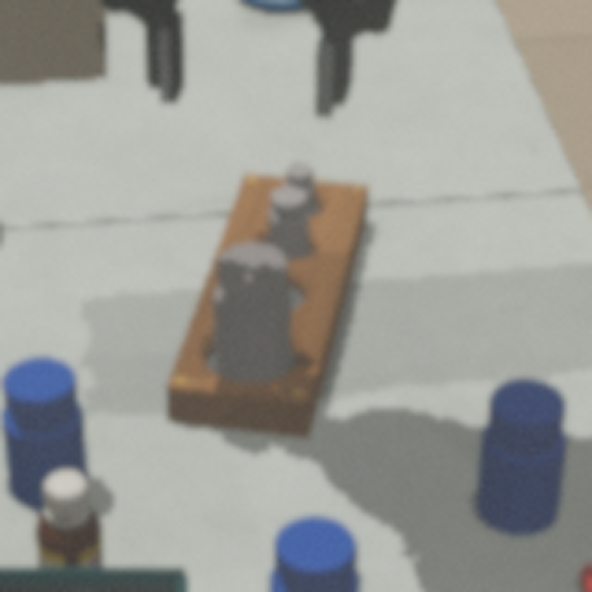

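The 500 g stands upright in the biggest well (crop (253,310)), with the 100 g and 50 g behind it. Now the 200 g.

Call:
send_rows(plan=[[[0,0,0,0.12,-0.06,0,0.65],[0,0,0,0.12,-0.06,0,0.65],[0,0,0,0.12,-0.06,0,0.65],[0,0,0,0.12,-0.06,0,0.65],[0,0,0,0.12,-0.06,0,0.65],[0,0,0,0.12,-0.06,0,0.65],[0,0,0,0.12,-0.06,0,0.65],[0,0,0,0.12,-0.06,0,0.65],[0,0,0,0.12,-0.06,0,0.65],[0,0,0,0.12,-0.06,0,0.65],[0,0,0,0.12,-0.06,0,0.65],[0,0,0,0,0,0.1,0.65],[0,0,0,0,0,0.13,0.65],[0,0,0,0,0,0.13,0.65],[0,0,0,0,0,0,0.65],[0,0,0,0,0,0,0.65],[0,0,0,0,0,0,0.65]]])

```text
clock: 18.02
position: [0.465, 0.2774, 0.0993]
ee_rot: [0.803, 0.596, 0.0, 0.0]
ft_force: [-0.3, -0.1, -0.3]
grip_width: 0.65
grasp_force: 0.0
```

Run:
```python
from h import *
go(.4639,.2777,.032)
i=optics.camera("side")
cv2.imwrite("pics/g6.png",cv2.resize(i[270:430,300:460,::-1],None,fx=3.7,fy=3.7,interpolation=2))
```

```text
clk 18.02 pos [0.465  0.2774 0.0993] turn [ 0.0001 -0.0001 -0.0027] shift after turn [-3.000e-04 -5.600e-03  3.366e-01] F [-0.3 -0.1 -0.3] grip 0.65 0.0
```

View pics/g6.png

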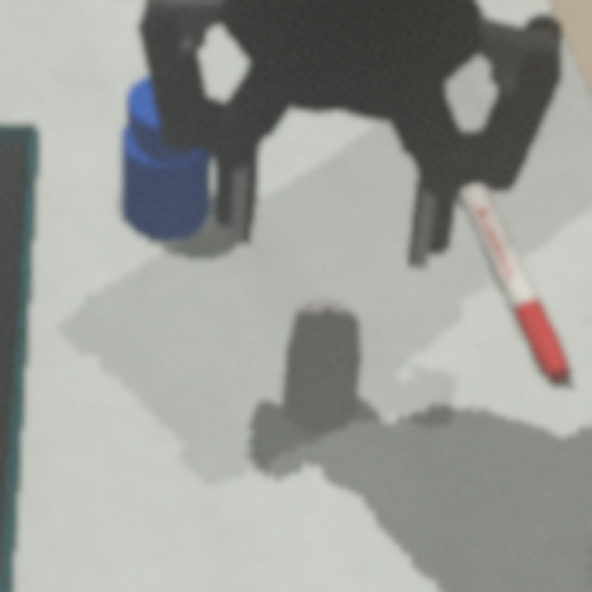

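The 200 g (crop (325,365)) is centred between the jaws, and the marker and blue look-alike are clear. Descending and gripping.

Call:
send_rows(plan=[[[0,0,0,0,-0.005,0.09,0.65],[0,0,0,0,0,0.1,0.65],[0,0,0,0,0,0.09,0.65],[0,0,0,0,0,0.056,0.65],[0,0,0,0,0,0,0.6],[0,0,0,0,0,0,0.5],[0,0,0,0,0,0,0.4],[0,0,0,0,0,0,0.3],[0,0,0,0,0,0,0],[0,0,0,0,0,0,0],[0,0,0,0,0,0,0],[0,0,0,0,0,0,0]]], squeeze=40)

```text
clock: 19.07
position: [0.4645, 0.2783, 0.0329]
ee_rot: [0.803, 0.596, 0.001, -0.0]
ft_force: [-2.2, -1.8, 4.5]
grip_width: 0.312
grasp_force: 38.9
```

Run:
```python
from h import *
go(.4992,-.064,.032)
```

```text
clk 19.07 pos [0.4645 0.2783 0.0329] turn [ 0.0008 -0.0014 -0.0025] shift after turn [-1.5909  0.6547  0.0046] F [-2.2 -1.8  4.5] grip 0.312 38.9
```

Call:
send_rows(plan=[[[0,0,0,0,0,-0.03,0],[0,0,0,0,0,-0.08,0],[0,0,0,0,0,-0.12,0],[0,0,0,0,0,-0.12,0],[0,0,0,0,0,-0.12,0],[0,0,0,0,0,-0.1,0],[0,0,0,-0.06,0.025,0,0],[0,0,0,-0.12,0.05,0,0],[0,0,0,-0.14,0.057,0,0],[0,0,0,-0.14,0.057,0,0],[0,0,0,-0.14,0.057,0,0],[0,0,0,-0.14,0.057,0,0],[0,0,0,-0.14,0.057,0,0],[0,0,0,-0.14,0.057,0,0],[0,0,0,-0.14,0.057,0,0],[0,0,0,-0.14,0.057,0,0],[0,0,0,-0.14,0.057,0,0],[0,0,0,-0.1,0.046,0,0],[0,0,0,-0.05,0.02,0,0],[0,0,0,0,0,0,0]]])

```text
clock: 20.73
position: [0.4963, -0.0682, 0.1452]
ee_rot: [0.804, 0.594, -0.0, 0.0]
ft_force: [-0.2, 0.5, -2.3]
grip_width: 0.307
grasp_force: 39.6
```

Call:
send_rows(plan=[[[0,0,0,0,0,0,0],[0,0,0,0,0,0,0]]])

```text
clock: 20.9
position: [0.4967, -0.0637, 0.1451]
ee_rot: [0.803, 0.597, -0.0, -0.0]
ft_force: [-0.0, 0.3, -2.2]
grip_width: 0.312
grasp_force: 39.6
```

Run:
```python
from h import *
go(.4992,-.064,.0465)
```

```text
clk 20.90 pos [ 0.4967 -0.0637  0.1451] turn [-0.0004 -0.0003 -0.002 ] shift after turn [0.0023 0.0124 0.493 ] F [-0.   0.3 -2.2] grip 0.312 39.6
```

Call:
send_rows(plan=[[[0,0,0,0.002,0.01,0.1,0],[0,0,0,0,0,0.12,0],[0,0,0,0,0,0.12,0],[0,0,0,0,0,0.03,0],[0,0,0,0,0,0,0],[0,0,0,0,0,0,0],[0,0,0,0,0,0,0]]])

```text
clock: 21.48
position: [0.5, -0.0644, 0.0727]
ee_rot: [0.803, 0.596, 0.001, 0.0]
ft_force: [-0.3, -0.3, -2.1]
grip_width: 0.311
grasp_force: 39.7
```

Run:
```python
from h import *
go(.4992,-.064,.0465)
```

```text
clk 21.48 pos [ 0.5    -0.0644  0.0727] turn [ 0.0012 -0.0006 -0.0021] shift after turn [ 0.0007 -0.0043  0.1308] F [-0.3 -0.3 -2.1] grip 0.311 39.7
```

Call:
send_rows(plan=[[[0,0,0,0,-0.004,0.04,0],[0,0,0,0,0,0.03,0],[0,0,0,0,0,0.03,0],[0,0,0,0,0,0.02,0],[0,0,0,0,0,0.01,0],[0,0,0,0,0,0,0],[0,0,0,0,0,0,0]]])

```text
clock: 22.07
position: [0.498, -0.0644, 0.0459]
ee_rot: [0.803, 0.596, -0.0, -0.001]
ft_force: [-6.7, 0.2, 14.6]
grip_width: 0.31
grasp_force: 41.5
```

Run:
```python
from h import *
go(.4992,-.064,.0465)
```

```text
clk 22.07 pos [ 0.498  -0.0644  0.0459] turn [-0.0009 -0.0004 -0.0027] shift after turn [ 0.0038  0.005  -0.0031] F [-6.7  0.2 14.6] grip 0.31 41.5
```

On the floor: 14.6 N contact at the expected height. Releasing and backing off.

Call:
send_rows(plan=[[[0,0,0,0,0,-0.006,0],[0,0,0,0,0,0,0.33],[0,0,0,0,0,0,0.36],[0,0,0,0,0,0,0.4],[0,0,0,0,0,0,0.5],[0,0,0,0,0,0,0.65],[0,0,0,0,0,-0.06,0.65],[0,0,0,0,0,-0.12,0.65],[0,0,0,0,0,-0.14,0.65],[0,0,0,0,0,-0.14,0.65],[0,0,0,0,0,-0.14,0.65],[0,0,0,0,0,-0.14,0.65],[0,0,0,0.14,0,0,0.65],[0,0,0,0.14,0,0,0.65],[0,0,0,0.14,0,0,0.65],[0,0,0,0.14,0,0,0.65],[0,0,0,0.14,0,0,0.65],[0,0,0,0.14,0,0,0.65],[0,0,0,0.14,0,0,0.65],[0,0,0,0.14,0,0,0.65]]])

```text
clock: 23.73
position: [0.5633, 0.1512, 0.1956]
ee_rot: [0.803, 0.596, 0.0, 0.0]
ft_force: [-0.6, -0.4, -0.5]
grip_width: 0.649
grasp_force: 0.0
```

Call:
send_rows(plan=[[[0,0,0,0.14,0,0,0.65],[0,0,0,0,0,0,0.65],[0,0,0,0,0,0,0.65],[0,0,0,0,0,0,0.65],[0,0,0,0,0,0,0.65]]])

```text
clock: 24.15
position: [0.5712, 0.1753, 0.1951]
ee_rot: [0.803, 0.595, 0.0, 0.0]
ft_force: [-0.7, 0.1, -0.5]
grip_width: 0.649
grasp_force: 0.0
```

Run:
```python
from h import *
go(.5,0,.2)
t=optics.camera("top")[230:310,320:430,::-1]; s=optics.camera("side")[180:275,290:380,::-1]
a=cv2.resize(t,(440,320),interpolation=2);b=cv2.resize(s,(303,320),interpolation=2)
cv2.imwrite("pics/f.png",np.hstack([a,b])); print(a.shape,b.shape)
# expected knob-top centres in crop coordinates
for w,h in zip(W,[.064,.047,.038,.030]):
    P=[*(B+w*np.array([np.cos(T),np.sin(T)])),.013+h]
    print(w,((proj("top",P)[0]-[320,230])*4).round(),((proj("side",P)[0]-[290,180])*3.368+[440,0]).round())
```

```text
clk 24.15 pos [0.5712 0.1753 0.1951] turn [ 0.0004  0.0001 -0.0037] shift after turn [-0.9416 -0.0911 -0.0247] F [-0.7  0.1 -0.5] grip 0.649 0.0
(320, 440, 3) (320, 303, 3)
-0.063 [119. 122.] [569. 133.]
-0.01 [213. 151.] [587. 105.]
0.035 [291. 174.] [600.  76.]
0.075 [360. 195.] [612.  51.]
```

View pics/f.png

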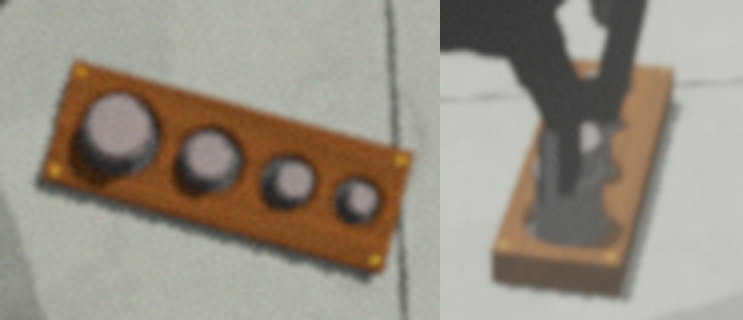

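All four knob tops in the top view ((119,121), (211,155), (294,179), (360,196)) match the predicted seated positions to about 2 mm. In the side view the arm hides parts of the row. The arm is clear, so I'm handing in.

```bash
python3 -c "
from workcell import job
print(job.hand_in())"
```

```text
the job is handed in; nothing more can be done
None
```

I put all four weights in their own wells in order of size, and the last top picture shows each within about 2 mm of its well's centre. I handed the job in at about 24 s, but it returned no verdict.

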